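Clamp the test coupon in the jig

TASK

Clamp the white coupon in the jig without gripping anything: with the outside of a finger, gently push the yellow strap round over the coupon until it is fully home against its stop under the cam, and only then gently push the blue-handled cam lever all the way down. Do not shift or lift the coupon, leave everything else on the bench where it is, and finish clear of the jig.

Things in the scene. Friction and masses are not known exactly. Their poses are not given: they have to be found in the camera images.
- jig: clamping jig fixed to the bench: dark block 170 (x) x 240 (y) x 30 mm high with a red pad (120 x 100 mm, top 34 mm above the bench) in its middle. Origin: centre of its underside, on the bench; z up. In this frame the strap's vertical pivot is at x 0, y +80 mm, the cam pin at x 0, y -85 mm. Its position and yaw vary.
- strap (a joint): hinge of the yellow clamp strap about the vertical pivot, rad. 0 = fully home: strap lies along the jig's -y over the pad and under the cam, against its stop. Grows to 1.5 as it swings open towards the jig's +x (counter-clockwise from above). It starts open by 0.8 to 1.35; turns with light friction (about 0.5 to 1 N at the free end) and stays where left.
- strap_mid (a point): point in the middle of the yellow strap's cross-section, 100 mm from the pivot axis, 58 mm above the bench. Strap: a bar 22 mm wide, 20 mm tall (48 to 68 mm above the bench), reaching 168 mm from the pivot axis. A short rubber foot under it at 80 mm clears the white coupon by 2 mm.
- strap_pivot (a point): on the strap's vertical pivot axis, 58 mm above the bench (jig frame x 0, y +80 mm); a steel cap there tops out at about 80 mm.
- lever (a joint): hinge of the cam lever, rad, about the jig's x axis through point lever_pivot. 0 = standing upright; grows to 1.5 (its stop, nearly level) as the lever is pushed over and down towards the jig's -y, away from the strap. It starts at 0.15 to 0.45, stays where left, needs about 2 to 3 N at the handle.
- lever_pivot (a point): centre of the cam pin, 88 mm above the bench (jig frame x 0, y -85 mm). It is held by an aluminium post on the -x side (jig frame x -32 to -12 mm, y -103 to -67 mm, top 102 mm above the bench), which is also the strap's stop.
- lever_tip (a point): free end of the cam lever, 90 mm from the pin. Lever: steel arm 14 mm wide (along the jig's x) and 10 mm thick, its outer 45 mm in a blue plastic grip 20 mm wide and 14 mm thick; the round steel cam at the pin has about 16 mm radius.
- coupon: white ceramic test coupon, loose, 60 x 40 x 6 mm, lying on the red pad under the strap's closed place (top 40 mm above the bench). Origin: centre of its underside. Must not be shifted.
- dish: round glass dish, 90 mm across, 15 mm high, loose on the bench beside the jig. Origin: centre of underside. Leave alone.
- weight: small brass weight, 36 mm across, 52 mm high, loose. Origin: centre of underside. Leave alone.
- bottle: amber reagent bottle with white cap, 44 mm across, 100 mm high, loose. Origin: centre of underside. Leave alone.
- driver: screwdriver with orange handle, 170 mm, lying on the bench. Leave alone.
- tweezers: steel tweezers, 130 mm, lying on the bench. Leave alone.
- tape_blue: blue tape dispenser, 150 x 60 mm, 75 mm high, loose. Origin: centre of underside. Leave alone.
- tape_white: white tape dispenser, 110 x 45 mm, 63 mm high, loose. Origin: centre of underside. Leave alone.
There are look-alikes about, which are no part of the job. Several things have the shape of the coupon; the one meant has the colours described above.

How it is judged:
By the outcome, as a careful person would: the job done as asked, in the order asked, and still so for the second after the job is handed in, with the robot touching nothing.
It also fails if it takes over 42 s, if anything falls off the work surface, if the arm or the gripper's body presses on something with over 40 N, if the wrist force passes 120 N, or if a joint passes its speed limit or range.

ROBOT

A 6-joint arm with a two-finger parallel gripper is mounted at the origin on the work surface. World frame = base frame: x ahead of the robot, y to its left, z up, the work surface at z = 0. Lengths are in m, angles in rad, forces in N, time in s.
With the tool pointing down it reaches from about 0.35 to 0.775 m from the base axis. Payload 7.3 kg.
Tool frame: the origin (TCP) lies midway between the tips of the shut fingers; the grasp point (between the pads) lies 19 mm behind it; z points along the fingers, y is the line along which they close (so a half turn about z gives the same grasp; the last joint's range is limited). The gripper opens to 92 mm and grips with 3 to 60 N. Pads are 19 mm wide; open, the fingers measure 130 mm over their backs; the gripper's body (75 mm by 190 mm) begins 47 mm behind the grasp point.
Start: joints at [1.018, 0.342, 1.524, -0, 1.275, -0.146], TCP at [0.208, 0.482, 0.193] pointing down, gripper open.
Joint ranges: [-2.53, 2.53], [-0.77, 2.02], [0.04, 2.7], [-1, 4.14], [0.28, 2.66], [-3.11, 3.11]. Speed limits (rad/s): [2.57, 2.57, 3.14, 3.14, 3.14, 3.14].

INTERFACE

Orientations are given as [roll, pitch, yaw] about the fixed x, y, z axes, in that order (R = Rz(yaw) Ry(pitch) Rx(roll)).
In Python, from cell import monitor, vision, workorder gives the robot as it stands.
- The arm moves only by the tool move_arm, never from a script. Its argument "rows" is a list of rows, each a list of 5 numbers: the shift along the world's x, y, z in mm, then the turn about the world's z in rad, then the closure, from -1 (fully open) to 1 (shut). A call has 1 to 12 rows; each row shifts and turns the commanded pose from where the row before left it; what a row does not reach is not made up. A row lasts 1/10 s, in which the tool goes at most 50 mm and 8.59 degrees, less where a joint would pass 70% of its speed; a pose out of reach is approached as far as the arm can. A call is refused whole if a number of a shift passes 50 or a number of a turn 0.15, either way. A call with a gripper value outside its range is refused whole. The fingers move at their own pace and stop on an object; "newtons" is the grip in N (left out, the last holds). Time passes only in rows, so rows that do not move let the fingers close. It gives the time, the measured TCP pose, the force, the opening and the grip force at its end, in the units of the state.
- monitor.observe(): the state, without advancing time (a new reading comes with each control period).
- vision.read_camera(name): name is "scene" or "side" or "wrist"; returns the picture (480x640x3 uint8, red, green, blue); there is no depth.
- vision.get_calibration(name): a dict with "K" (3x3 intrinsics, pixels), "T" (4x4, takes a point from camera to world coordinates); the wrist camera has in their place "mount" (4x4, takes a point from camera to tool coordinates, whose origin is the TCP and whose axes are the flange's). Camera axes: x right, y up, looking along -z (the intrinsics and any distortion apply to the point x, -y, -z); pixel columns grow to the right and rows downward; lengths in m; the calibration is good to about 2 mm. A picture is of the moment at which its call begins: read the wrist's pose just before it. get_calibration takes no time and is no camera call.
- workorder.hand_in(): hands the job in; it is judged then, once.
The state is a dict: "time": time; "qpos": joint angles; "qvel": joint speeds; "joint_efforts": joint torques, N m; "tool_pos": TCP position; "tool_rot": TCP orientation; "contact_force": force on the tool from outside, world axes, zero at the start; "torque": the same for the moment, N m; "opening": finger opening in m; "grip_force": force on a finger pad.
Only numpy, scipy, OpenCV 4.12 (cv2) and the standard library are available. Lean on these libraries where they do the work, as an engineer would, in place of code of your own. Each camera call takes 0.05 s, during which the arm holds its last target. There are 200 camera calls.

## Working session

There is one attempt and no reset: what is moved stays moved. The work goes in short steps, Python scripts to look and compute and a tool call to move; the robot and the scene stay as the last step left them, time stands still between calls to the robot, and variables do not carry over. Pictures are saved under pics/ and viewed, at most 10 in all, crops included, and the job is handed in when it is done.

Besides the shell and the picture viewer there is one more tool, called after "Emit:" in YAML: its name, and indented under it one key for each argument. move_arm: Moves the arm, as the interface text tells. Its arguments: {"type":"object","properties":{"rows":{"type":"array","items":{"type":"array","items":{"type":"number"}}},"newtons":{"type":"number"}},"required":["rows"]}

```bash
mkdir -p pics
python3 - <<'E'
from cell import monitor, vision
import cv2, numpy as np
s=monitor.observe(); print(s['time'],s['tool_pos'],s['tool_rot'],s['opening'])
for n in ("scene","side"):
    im=vision.read_camera(n); cv2.imwrite(f"pics/{n}0.png",im[:,:,::-1])
    c=vision.get_calibration(n); print(n,{k:np.round(v,4).tolist() if hasattr(v,'shape') or isinstance(v,list) else v for k,v in c.items()})
E
```

```text
0.0 [0.20747869 0.48178923 0.19187297] [-3.14015544e+00 -1.82845667e-04  2.73479349e+00] 0.09171288548858769
scene {'K': [[494.799, 0.0, 323.7979], [0.0, 494.799, 238.8758], [0.0, 0.0, 1.0]], 'T': [[0.0084, -0.6785, 0.7345, 1.375], [0.9998, 0.0192, 0.0063, 0.004], [-0.0184, 0.7343, 0.6785, 0.8918], [0.0, 0.0, 0.0, 1.0]]}
side {'K': [[449.5057, 0.0, 323.1701], [0.0, 449.5057, 234.3558], [0.0, 0.0, 1.0]], 'T': [[0.6994, 0.5434, -0.4643, 0.0611], [-0.7147, 0.5354, -0.4501, -0.4965], [0.004, 0.6466, 0.7628, 0.9241], [0.0, 0.0, 0.0, 1.0]]}
```

View pics/scene0.png

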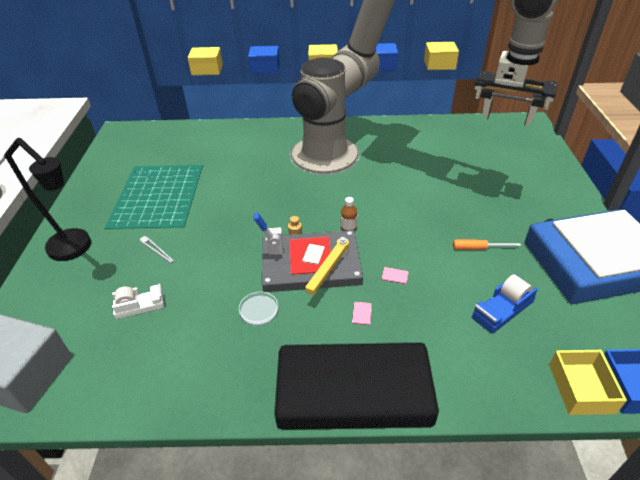

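View pics/side0.png

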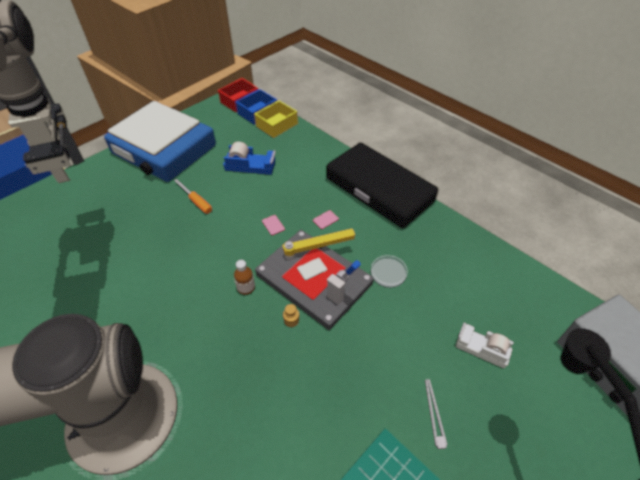

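The scene view has the jig around (312,262), the strap pivot at (342,243) with the free end at (313,287), and the lever tip at (259,217). The brass weight is at (295,226), the bottle at (349,213) and the dish at (258,308). The side view agrees. I'll enlarge both.

Run:
```python
import cv2, numpy as np
a=cv2.imread("pics/scene0.png")[190:310,240:380]; b=cv2.imread("pics/side0.png")[215:335,225:385]
a=cv2.resize(a,None,fx=5,fy=5,interpolation=cv2.INTER_CUBIC); b=cv2.resize(b,None,fx=5,fy=5,interpolation=cv2.INTER_CUBIC)
cv2.imwrite("pics/sc.png",a);cv2.imwrite("pics/sd.png",b)
```

```text
(no output)
```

View pics/sc.png

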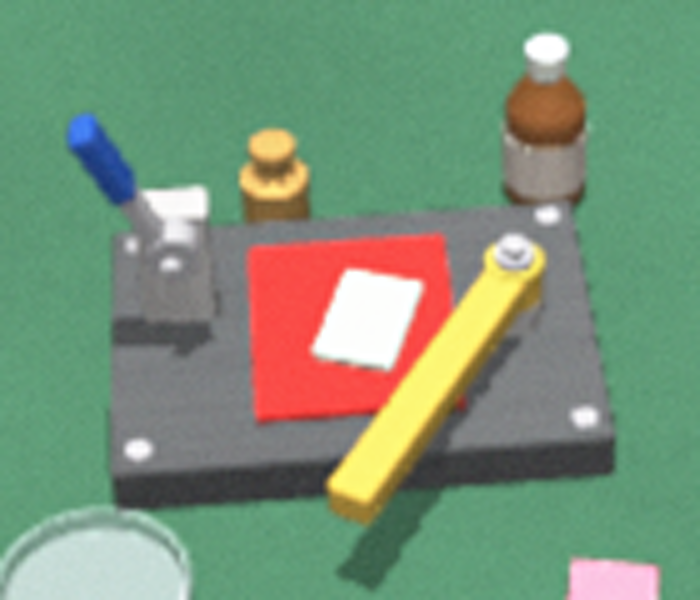

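View pics/sd.png

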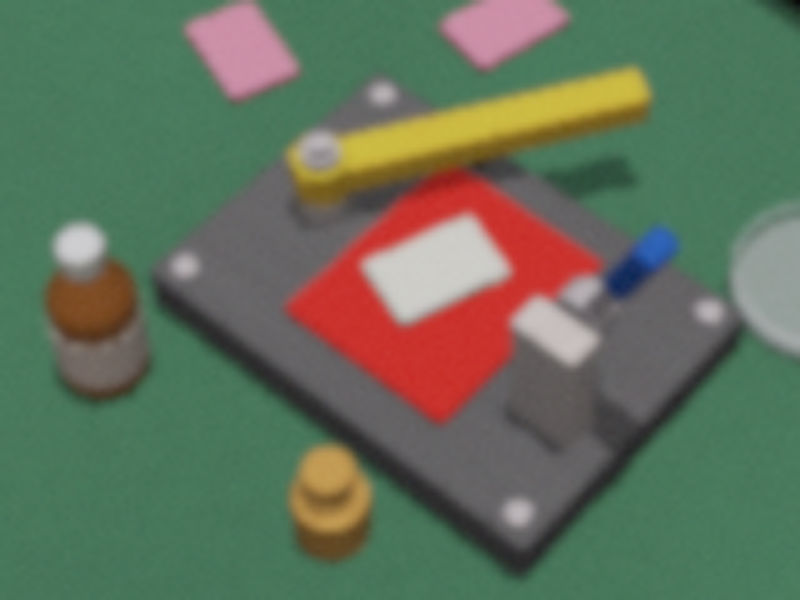

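Both crops are clear, so I'll fit the jig pose and the two joint angles from corner points in the two views.

```bash
cat > h.py <<'E'
from cell import monitor, vision
import numpy as np
from scipy.optimize import least_squares
def proj(c,P):
    T=np.array(c['T']);p=np.linalg.inv(T)@np.append(P,1)
    u=np.array(c['K'])@np.array([p[0],-p[1],-p[2]]);return u[:2]/u[2]
def jw(x,P):
    c,s=np.cos(x[2]),np.sin(x[2]);return np.array([x[0]+c*P[0]-s*P[1],x[1]+s*P[0]+c*P[1],P[2]])
def strap(a,r,w,z): # along -y at 0, towards +x; w = offset to ccw side
    d=np.array([np.sin(a),-np.cos(a)]);n=np.array([np.cos(a),np.sin(a)])
    q=np.array([0,.08])+d*r+n*w;return [q[0],q[1],z]
def lev(l,r): return [0,-.085-r*np.sin(l),.088+r*np.cos(l)]
E
python3 - <<'E'
from h import *
cs,cd=vision.get_calibration('scene'),vision.get_calibration('side')
J=[(-85,-120,30),(85,-120,30),(85,120,30),(-85,120,30),(-60,-50,34),(60,-50,34),(60,50,34),(-60,50,34),(0,80,80)]
S=[(112,228),(113,478),(612,440),(570,208),(247,247),(257,418),(465,403),(443,236),(516,242)]
D=[(520,565),(740,318),(385,80),(155,275),(440,420),(600,262),(460,170),(287,307),(320,140)]
def px(p,o): return (np.array(p)+.5)/5-.5+o
so,do=np.array([240,190]),np.array([225,215])
def res(x,full=0):
    r=[]
    for P,s,d in zip(J,S,D):
        w=jw(x,np.array(P)/1e3); r+=[proj(cs,w)-px(s,so),proj(cd,w)-px(d,do)]
    for (c,o,a,b) in ((cs,so,(330,487),(372,505)),(cd,do,(650,95),(640,68))):
        r+=[proj(c,jw(x,strap(x[3],.168,-.011,.068)))-px(a,o),proj(c,jw(x,strap(x[3],.168,.011,.068)))-px(b,o)]
    L=jw(x,lev(x[4],.09)); r+=[proj(cs,L)-px((82,122),so),proj(cd,L)-px((665,240),do)]
    return np.concatenate(r)
f=least_squares(res,[.5,0,0,.9,.3],loss='soft_l1');x=f.x
print(np.round(x,4)); print(np.round(res(x).reshape(-1,2),1).tolist())
print('pivot',jw(x,[0,.08,.058]),'tip',jw(x,strap(x[3],.168,0,.058)),'levtip',jw(x,lev(x[4],.09)))
def bp(c,u,z):
    T=np.array(c['T']);d=np.linalg.inv(np.array(c['K']))@np.array([u[0],u[1],1]);d=T[:3,:3]@np.array([d[0],-d[1],-d[2]]);o=T[:3,3];return (o+d*(z-o[2])/d[2]).round(3)
print('coupon',bp(cs,px((368,319),so),.04),bp(cd,px((436,268),do),.04))
print('weight top',bp(cs,px((272,143),so),.052),bp(cd,px((328,468),do),.052))
print('bottle',bp(cs,px((547,48),so),.1),bp(cd,px((80,243),do),.1)); print('dish',bp(cs,(258,308),.01))
E
```

```text
[ 0.5016 -0.0387  0.0666  1.022   0.3741]
[[0.1, 0.3], [0.5, -2.2], [-1.3, -1.0], [1.9, -0.6], [0.7, -0.3], [-0.6, -2.0], [0.5, -1.5], [-1.5, -1.3], [0.2, 0.2], [0.3, 0.9], [-0.6, 0.1], [0.8, 0.7], [-0.4, 0.2], [-2.0, -1.8], [-0.0, -0.1], [-0.3, 0.3], [-0.5, 0.5], [0.2, 0.6], [-0.5, 0.1], [-0.1, -0.2], [0.5, -0.0], [-0.6, -0.9], [-0.0, 0.5], [-2.0, 0.9]]
pivot [0.49627139 0.04115663 0.058     ] tip [ 0.64511509 -0.03675071  0.058     ] levtip [ 0.50943366 -0.15629416  0.17177537]
coupon [ 0.505 -0.03   0.04 ] [ 0.503 -0.03   0.04 ]
weight top [ 0.384 -0.081  0.052] [ 0.386 -0.081  0.052]
bottle [0.369 0.063 0.1  ] [0.369 0.063 0.1  ]
dish [ 0.649 -0.157  0.01 ]
```

```bash
cat >> h.py <<'E'
X=np.array([0.5016,-0.0387,0.0666,1.022,0.3741])
def tcp_strap(a,gap,r=.11,z=.055): return jw(X,strap(a,r,.030+gap,z)), 1.571+a+X[2]  # yaw so tool y along n
def tcp_lev(l,gap=0,r=.065):
    y=-.085-r*np.sin(l)+(.007+gap)*np.cos(l)+.0095; z=.088+r*np.cos(l)+(.007+gap)*np.sin(l)
    return jw(X,[0,y,z])
E
python3 - <<'E'
from h import *
s=monitor.observe();p=s['tool_pos'];print(p*1e3,s['tool_rot'][2])
q,y=tcp_strap(1.022,.025);print('standoff',q*1e3,y,'delta',(q-p)*1e3)
for a in [1.022,.8,.6,.4,.2,.1,.05,0]: print(a,np.round(tcp_strap(a,0)[0]*1e3,1),round(tcp_strap(a,0)[1],3))
E
```

```text
[207.48321718 481.81727136 191.92758642] 2.7348008881063857
standoff [619.23852069  38.84158331  55.        ] 2.6596 delta [ 411.75530351 -442.97568805 -136.92758642]
1.022 [607.6  16.7  55. ] 2.66
0.8 [599.5  -7.2  55. ] 2.438
0.6 [587.9 -26.8  55. ] 2.238
0.4 [572.6 -43.6  55. ] 2.038
0.2 [554.2 -57.1  55. ] 1.838
0.1 [544.1 -62.4  55. ] 1.738
0.05 [538.9 -64.6  55. ] 1.688
0 [533.5 -66.6  55. ] 1.638
```

Emit:
move_arm:
  rows:
    - [33,-35,0,-0.006,1]
    - [33,-35,0,-0.006,1]
    - [33,-35,0,-0.006,1]
    - [33,-35,0,-0.006,1]
    - [33,-35,0,-0.006,1]
    - [33,-35,0,-0.006,1]
    - [33,-35,0,-0.006,1]
    - [33,-35,0,-0.006,1]
    - [33,-35,0,-0.006,1]
    - [33,-35,0,-0.006,1]
    - [33,-35,0,-0.006,1]
    - [33,-35,0,-0.006,1]
  newtons: 5

```text
time: 1.3
tool_pos: [0.6046, 0.0605, 0.1921]
tool_rot: [-3.141, -0.001, 2.662]
contact_force: [-0.4, -0.2, -0.0]
opening: 0.0019
grip_force: 0.0
```

Emit:
move_arm:
  rows:
    - [15,-20,-10,0,1]
    - [0,0,-35,0,1]
    - [0,0,-35,0,1]
    - [0,0,-30,0,1]
    - [0,0,-27,0,1]
    - [0,0,0,0,1]
    - [0,0,0,0,1]

```text
time: 2.0
tool_pos: [0.6187, 0.0422, 0.0556]
tool_rot: [-3.141, -0.001, 2.663]
contact_force: [0.4, -0.3, 0.4]
opening: 0.0006
grip_force: 0.0
```

Run:
```python
from cell import vision
import cv2, numpy as np
a=vision.read_camera("scene")[190:310,240:380]; b=vision.read_camera("side")[215:335,225:385]
a=cv2.resize(a,(400,343),interpolation=cv2.INTER_CUBIC); b=cv2.resize(b,(400,300),interpolation=cv2.INTER_CUBIC)
o=np.zeros((343,800,3),np.uint8);o[:,:400]=a;o[:300,400:]=b
cv2.imwrite("pics/p1.png",o[:,:,::-1])
```

```text
(no output)
```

View pics/p1.png

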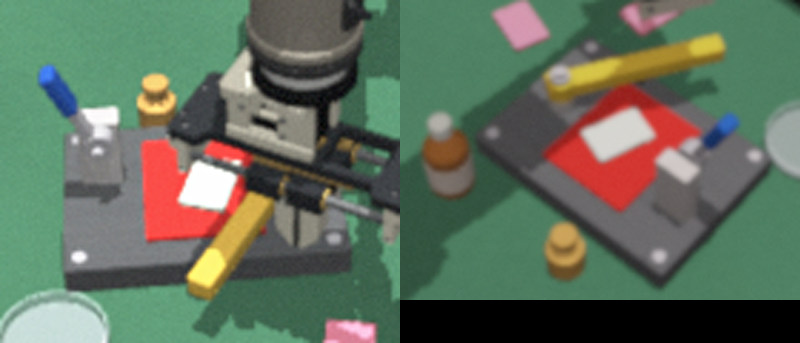

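The closed fingers are beside the strap, at about (295,210) in the left half, with a gap, and nothing has moved. Next I'll work out the sweep.

Run:
```python
from h import *
p=monitor.observe()['tool_pos']*1e3
yw=monitor.observe()['tool_rot'][2];print(p,yw)
g=[.010,0,0,0,0,0,0,0,0]
for a,gg in zip([1.022,1.0,.85,.7,.55,.4,.25,.1,0],g):
    q,y=tcp_strap(a,gg,.10);q*=1e3;print(a,q.round(1),round(y,3),'d',(q-p).round(1),round(y-yw,3));p,yw=q,y
```

```text
[619.89415725  42.18038408  57.31308748] 2.662870008869484
1.022 [603.4  30.2  55. ] 2.66 d [-16.5 -12.   -2.3] -0.003
1.0 [598.3  19.1  55. ] 2.638 d [ -5.1 -11.1   0. ] -0.022
0.85 [593.9   4.1  55. ] 2.488 d [ -4.4 -15.    0. ] -0.15
0.7 [587.3 -10.1  55. ] 2.338 d [ -6.6 -14.2   0. ] -0.15
0.55 [578.6 -23.1  55. ] 2.188 d [ -8.7 -13.    0. ] -0.15
0.4 [568.1 -34.7  55. ] 2.038 d [-10.5 -11.6   0. ] -0.15
0.25 [555.9 -44.6  55. ] 1.888 d [-12.1  -9.9   0. ] -0.15
0.1 [542.4 -52.5  55. ] 1.738 d [-13.5  -8.    0. ] -0.15
0 [532.9 -56.7  55. ] 1.638 d [-9.6 -4.1  0. ] -0.1
```

Emit:
move_arm:
  rows:
    - [-5.5,-4,0,0,1]
    - [-5.5,-4,0,0,1]
    - [-5.5,-4,0,0,1]
    - [-2.5,-5.5,0,-0.01,1]
    - [-2.5,-5.5,0,-0.01,1]
    - [-1.5,-5,0,-0.05,1]
    - [-1.5,-5,0,-0.05,1]
    - [-1.5,-5,0,-0.05,1]
    - [-2.2,-4.7,0,-0.05,1]
    - [-2.2,-4.7,0,-0.05,1]
    - [-2.2,-4.7,0,-0.05,1]

```text
time: 3.2
tool_pos: [0.586, -0.0106, 0.0555]
tool_rot: [3.141, 0.0, 2.34]
contact_force: [-0.2, -0.6, -0.3]
opening: 0.0003
grip_force: 0.0
```

Emit:
move_arm:
  rows:
    - [-2.9,-4.3,0,-0.05,1]
    - [-2.9,-4.3,0,-0.05,1]
    - [-2.9,-4.3,0,-0.05,1]
    - [-3.5,-3.9,0,-0.05,1]
    - [-3.5,-3.9,0,-0.05,1]
    - [-3.5,-3.9,0,-0.05,1]
    - [-4,-3.3,0,-0.05,1]
    - [-4,-3.3,0,-0.05,1]
    - [-4,-3.3,0,-0.05,1]

```text
time: 4.1
tool_pos: [0.5547, -0.045, 0.0556]
tool_rot: [3.141, 0.0, 1.89]
contact_force: [0.3, -0.2, -0.0]
opening: 0.0007
grip_force: 0.0
```

Run:
```python
from cell import vision, monitor
import cv2, numpy as np
s=monitor.observe();print(s['tool_pos'],s['tool_rot'],s['contact_force'],s['torque'])
a=vision.read_camera("scene")[190:310,240:380]; b=vision.read_camera("side")[215:335,225:385]
a=cv2.resize(a,(400,343),interpolation=cv2.INTER_CUBIC); b=cv2.resize(b,(400,300),interpolation=cv2.INTER_CUBIC)
o=np.zeros((343,800,3),np.uint8);o[:,:400]=a;o[:300,400:]=b
cv2.imwrite("pics/p2.png",o[:,:,::-1])
```

```text
[ 0.55468976 -0.04497614  0.05557927] [3.14140761e+00 9.60753915e-05 1.88987537e+00] [ 0.26552826 -0.19163737 -0.03030023] [-0.05270584 -0.01790948  0.03889786]
```

View pics/p2.png

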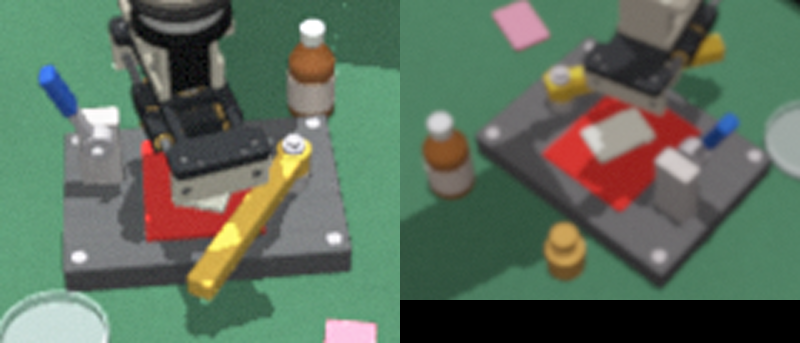

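The strap has not moved: its tip is still at about (200,285) in the left half, and there was no force. Before moving on I'll check where the fingertips really are.

Run:
```python
from h import *
cs,cd=vision.get_calibration('scene'),vision.get_calibration('side')
f=lambda P:(np.round((proj(cs,P)-[240,190])/.35,0),np.round((proj(cd,P)-[225,215])/.4+[400,0],0))
print('p1 tcp',f([.6195,.042,.0556]),'now',f([.5547,-.045,.0556]))
for z in (.07,.09): print(z,f([.6195,.042,z]))
print('strap mid edge',f(jw(X,strap(X[3],.1,0.011,.068))),'tip',f(jw(X,strap(X[3],.168,0,.068))))
import cv2
im=vision.read_camera('wrist');cv2.imwrite('pics/w1.png',im[:,:,::-1])
```

```text
p1 tcp (array([299., 266.]), array([648.,  19.])) now (array([191., 210.]), array([665., 101.]))
0.07 (array([299., 254.]), array([648.,  10.]))
0.09 (array([299., 237.]), array([648.,  -3.]))
strap mid edge (array([251., 230.]), array([654.,  46.])) tip (array([198., 282.]), array([721.,  39.]))
```

View pics/w1.png

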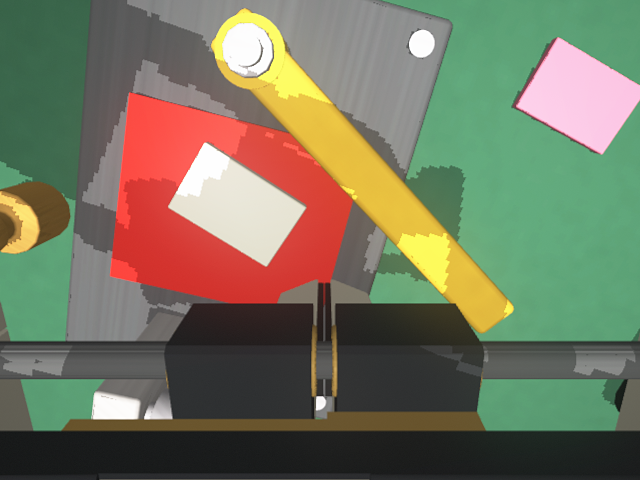

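The wrist view shows the strap still open, with its cap at (248,50) and its end at (500,318). In p1 the fingertips looked about 25 mm higher than the reported TCP. I'll solve for the real tool pose from known points in this wrist picture.

Run:
```python
from h import *
from scipy.spatial.transform import Rotation as Rn
c=vision.get_calibration('wrist');print({k:np.round(v,4).tolist() for k,v in c.items()})
s=monitor.observe();print(s['time'],s['tool_pos'],s['tool_rot'],s['qpos'])
W=[jw(X,P) for P in ([0,.08,.08],[-.06,.05,.034],[-.06,-.05,.034],strap(X[3],.168,.011,.068),strap(X[3],.168,-.011,.068))]
px=[(248,50),(130,95),(110,275),(512,308),(484,331)]
def r(v):
    T=np.eye(4);T[:3,:3]=Rn.from_euler('xyz',s['tool_rot']+[0,0,v[3]]).as_matrix();T[:3,3]=s['tool_pos']+v[:3]
    return np.concatenate([proj({'T':T@np.array(c['mount']),'K':c['K']},w)-p for w,p in zip(W,px)])
print('resid as reported',r(np.zeros(4)).round(0));f=least_squares(r,np.zeros(4));print('offset',f.x.round(4),f.fun.round(1))
```

```text
{'K': [[415.8156, 0.0, 323.8104], [0.0, 415.8156, 231.8196], [0.0, 0.0, 1.0]], 'mount': [[0.0002, 0.9551, 0.2964, 0.0792], [1.0, -0.0004, 0.0007, -0.0007], [0.0008, 0.2964, -0.9551, -0.1917], [0.0, 0.0, 0.0, 1.0]]}
4.25 [ 0.55483389 -0.04488365  0.05562331] [3.14140140e+00 6.25341753e-05 1.89279341e+00] [-2.18433608e-01  5.41405866e-01  1.61583227e+00  5.37676808e-05
  9.84158349e-01 -5.40460456e-01]
resid as reported [ 1. -7.  2. -8.  0. -3. 15. -3.  6.  3.]
offset [0.0015 0.0032 0.0046 0.0003] [-2.7  2.4  1.6 -1.8  0.4 -1.7  4.6 -2.1 -3.2  2.4]
```

The wrist camera agrees with the reported pose to about 5 mm. So the finger ends sit well above the reported TCP, and they passed over the strap. I'll measure the true tip height by touching empty bench away from everything.

Emit:
move_arm:
  rows:
    - [0,0,40,0,1]
    - [0,0,35,0,1]
    - [-14,39,0,0,1]
    - [-14,39,0,0,1]
    - [-14,39,0,0,1]
    - [-14,39,0,0,1]
    - [-14,39,0,0,1]
    - [-15,40,0,0,1]
    - [0,0,-45,0,1]
    - [0,0,-40,0,1]
    - [0,0,-25,0,1]
    - [0,0,0,0,1]

```text
time: 5.45
tool_pos: [0.4674, 0.1902, 0.0176]
tool_rot: [-3.135, -0.001, 1.894]
contact_force: [-0.6, -0.5, 0.3]
opening: 0.0007
grip_force: 0.0
```

Emit:
move_arm:
  rows:
    - [0,0,-4,0,1]
    - [0,0,-4,0,1]
    - [0,0,-3,0,1]
    - [0,0,0,0,1]

```text
time: 5.85
tool_pos: [0.4703, 0.1906, 0.0101]
tool_rot: [3.14, 0.0, 1.893]
contact_force: [0.3, -0.3, -0.2]
opening: 0.0004
grip_force: 0.0
```

Emit:
move_arm:
  rows:
    - [0,0,-3,0,1]
    - [0,0,-2,0,1]
    - [0,0,0,0,1]

```text
time: 6.15
tool_pos: [0.4698, 0.1905, 0.0044]
tool_rot: [-3.141, -0.0, 1.893]
contact_force: [0.7, -0.4, 0.1]
opening: 0.0008
grip_force: 0.0
```

Emit:
move_arm:
  rows:
    - [0,0,-2,0,1]
    - [0,0,-2,0,1]
    - [0,0,0,0,1]

```text
time: 6.45
tool_pos: [0.4697, 0.1905, 0.0002]
tool_rot: [-3.141, -0.0, 1.893]
contact_force: [-1.3, 0.5, -0.3]
opening: 0.0006
grip_force: 0.0
```

Emit:
move_arm:
  rows:
    - [0,0,-2,0,1]
    - [0,0,-1,0,1]
    - [0,0,0,0,1]

```text
time: 6.75
tool_pos: [0.4698, 0.1905, -0.0026]
tool_rot: [-3.141, 0.0, 1.893]
contact_force: [-0.5, -0.8, -0.4]
opening: 0.0006
grip_force: 0.0
```

There is no contact even at a reported z of -2.6 mm, so the offset is real. I'll keep feeling downward.

Emit:
move_arm:
  rows:
    - [0,0,-2,0,1]
    - [0,0,-2,0,1]
    - [0,0,0,0,1]

```text
time: 7.05
tool_pos: [0.4697, 0.1905, -0.0068]
tool_rot: [-3.141, -0.0, 1.893]
contact_force: [-0.8, 1.1, -0.5]
opening: 0.0003
grip_force: 0.0
```

Emit:
move_arm:
  rows:
    - [0,0,-2,0,1]
    - [0,0,-2,0,1]
    - [0,0,0,0,1]

```text
time: 7.35
tool_pos: [0.4697, 0.1905, -0.0108]
tool_rot: [-3.141, -0.0, 1.893]
contact_force: [0.4, 0.1, 0.5]
opening: 0.0008
grip_force: 0.0
```

Emit:
move_arm:
  rows:
    - [0,0,-2,0,1]
    - [0,0,-2,0,1]
    - [0,0,0,0,1]

```text
time: 7.65
tool_pos: [0.4697, 0.1905, -0.0148]
tool_rot: [-3.141, -0.0, 1.893]
contact_force: [0.4, -0.5, -0.2]
opening: 0.0006
grip_force: 0.0
```

Emit:
move_arm:
  rows:
    - [0,0,-2,0,1]
    - [0,0,-1,0,1]
    - [0,0,0,0,1]

```text
time: 7.95
tool_pos: [0.4698, 0.1906, -0.0176]
tool_rot: [-3.141, -0.0, 1.893]
contact_force: [0.2, 0.2, 0.4]
opening: 0.0001
grip_force: 0.0
```

Emit:
move_arm:
  rows:
    - [0,0,-2,0,1]
    - [0,0,-1,0,1]
    - [0,0,0,0,1]

```text
time: 8.25
tool_pos: [0.4698, 0.1906, -0.0206]
tool_rot: [-3.141, -0.0, 1.893]
contact_force: [0.4, -0.8, 0.2]
opening: 0.0004
grip_force: 0.0
```

Run:
```python
from h import *
import cv2
a=vision.read_camera("scene");b=vision.read_camera("side")
P=[.4697,.1905,0]
o=[]
for im,n in ((a,'scene'),(b,'side')):
    u=proj(vision.get_calibration(n),P);print(n,u);x,y=int(u[0]),int(u[1])
    o.append(cv2.resize(im[y-50:y+30,x-50:x+50],(400,320),interpolation=cv2.INTER_CUBIC))
cv2.imwrite("pics/t1.png",np.hstack(o)[:,:,::-1])
```

```text
scene [399.95098223 253.30912265]
side [245.16957309 237.24117934]
```

View pics/t1.png

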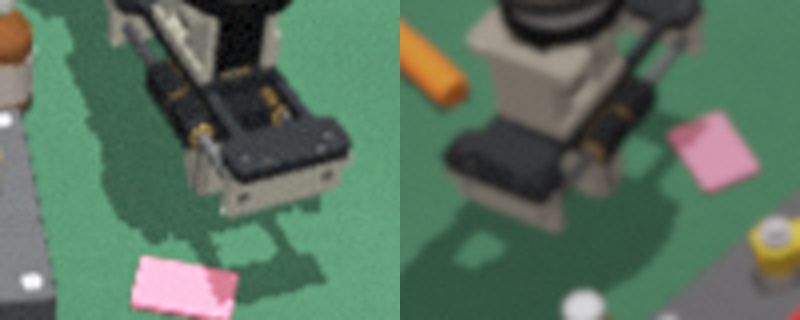

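The fingertips, at (203,195) on the left and (605,195) on the right, are only a few mm above the bench, and nothing else is nearby. I'll take a few more fine steps.

Emit:
move_arm:
  rows:
    - [0,0,-1,0,1]
    - [0,0,-1,0,1]
    - [0,0,0,0,1]

```text
time: 8.65
tool_pos: [0.4698, 0.1906, -0.0226]
tool_rot: [-3.142, 0.0, 1.893]
contact_force: [-0.2, 0.3, -0.9]
opening: 0.0002
grip_force: 0.0
```

Emit:
move_arm:
  rows:
    - [0,0,-1,0,1]
    - [0,0,-1,0,1]
    - [0,0,0,0,1]

```text
time: 8.95
tool_pos: [0.4698, 0.1905, -0.0246]
tool_rot: [-3.141, 0.0, 1.893]
contact_force: [-0.3, 0.1, -0.1]
opening: 0.0004
grip_force: 0.0
```

Emit:
move_arm:
  rows:
    - [0,0,-1,0,1]
    - [0,0,-1,0,1]
    - [0,0,0,0,1]

```text
time: 9.25
tool_pos: [0.4698, 0.1906, -0.0266]
tool_rot: [-3.141, -0.0, 1.893]
contact_force: [0.5, -0.7, -0.0]
opening: 0.0007
grip_force: 0.0
```

Emit:
move_arm:
  rows:
    - [0,0,-1,0,1]
    - [0,0,-1,0,1]
    - [0,0,0,0,1]

```text
time: 9.55
tool_pos: [0.4698, 0.1905, -0.0286]
tool_rot: [-3.141, 0.0, 1.893]
contact_force: [0.6, 0.2, -0.6]
opening: 0.0006
grip_force: 0.0
```

Emit:
move_arm:
  rows:
    - [0,0,-1,0,1]
    - [0,0,-1,0,1]
    - [0,0,0,0,1]

```text
time: 9.85
tool_pos: [0.4698, 0.1906, -0.0306]
tool_rot: [-3.141, -0.0, 1.893]
contact_force: [-0.6, -0.1, -0.0]
opening: 0.0004
grip_force: 0.0
```

Emit:
move_arm:
  rows:
    - [0,0,-1,0,1]
    - [0,0,-1,0,1]
    - [0,0,0,0,1]

```text
time: 10.15
tool_pos: [0.4698, 0.1905, -0.0326]
tool_rot: [-3.141, 0.0, 1.893]
contact_force: [0.1, 0.2, -0.8]
opening: 0.0004
grip_force: 0.0
```

Emit:
move_arm:
  rows:
    - [0,0,-1,0,1]
    - [0,0,-1,0,1]
    - [0,0,-1,0,1]
    - [0,0,0,0,1]

```text
time: 10.55
tool_pos: [0.47, 0.1906, -0.034]
tool_rot: [3.141, 0.0, 1.893]
contact_force: [-3.6, -1.5, 16.8]
opening: 0.0001
grip_force: 8.1
```

Emit:
move_arm:
  rows:
    - [0,0,-1,0,1]
    - [0,0,-1,0,1]
    - [0,0,-1,0,1]
    - [0,0,0,0,1]

```text
time: 10.95
tool_pos: [0.4701, 0.1906, -0.0343]
tool_rot: [3.14, 0.0, 1.893]
contact_force: [-13.4, -4.5, 46.0]
opening: 0.0006
grip_force: 23.1
```

The bench was touched at a reported z of about -33.5 mm, so true tip height is the reported z plus 33.5 mm. For the strap I want the tip at about 54 mm, a reported 20. I'll back off and re-plan, pushing at r = 85 mm so the low gripper body clears the post.

Emit:
move_arm:
  rows:
    - [0,0,20,0,1]
    - [0,0,45,0,1]
    - [0,0,45,0.05,1]
    - [0,0,45,0.1,1]
    - [0,0,0,0,1]

```text
time: 11.45
tool_pos: [0.4736, 0.1916, 0.1225]
tool_rot: [3.13, 0.003, 2.045]
contact_force: [1.6, -1.2, -0.1]
opening: -0.0
grip_force: 0.0
```

Run:
```python
from h import *
s=monitor.observe();p=s['tool_pos']*1e3;yw=s['tool_rot'][2];print(p,yw)
for a,gg in zip([1.022,1.022,.9,.75,.6,.45,.3,.15,.05,0],[.025,.005]+[0]*8):
    q,y=tcp_strap(a,gg,.085,.0205);q*=1e3;print(a,q.round(1),round(y,3),'d',(q-p).round(1),round(y-yw,3));p,yw=q,y
```

```text
[473.64604093 191.57638164 122.49902431] 2.045327607901603
1.022 [597.1  50.4  20.5] 2.66 d [ 123.4 -141.1 -102. ] 0.614
1.022 [587.8  32.7  20.5] 2.66 d [ -9.3 -17.7   0. ] 0.0
0.9 [583.3  17.5  20.5] 2.538 d [ -4.5 -15.2   0. ] -0.122
0.75 [578.8   4.8  20.5] 2.388 d [ -4.5 -12.7   0. ] -0.15
0.6 [572.4  -7.1  20.5] 2.238 d [ -6.4 -11.9   0. ] -0.15
0.45 [564.3 -18.   20.5] 2.088 d [ -8.1 -10.8   0. ] -0.15
0.3 [554.8 -27.5  20.5] 1.938 d [-9.6 -9.5  0. ] -0.15
0.15 [543.8 -35.4  20.5] 1.788 d [-10.9  -8.    0. ] -0.15
0.05 [536.  -39.8  20.5] 1.688 d [-7.9 -4.4  0. ] -0.1
0 [531.9 -41.7  20.5] 1.638 d [-4.1 -1.9  0. ] -0.05
```

Emit:
move_arm:
  rows:
    - [25,-28,0,0.1,1]
    - [25,-28,0,0.1,1]
    - [25,-28,0,0.1,1]
    - [25,-28,0,0.1,1]
    - [24,-29,0,0.1,1]
    - [0,0,-30,0.1,1]
    - [0,0,-30,0.015,1]
    - [0,0,-25,0,1]
    - [0,0,0,0,1]
    - [0,0,0,0,1]

```text
time: 12.45
tool_pos: [0.5937, 0.0496, 0.0313]
tool_rot: [-3.141, -0.001, 2.657]
contact_force: [0.1, 0.4, -0.1]
opening: 0.0006
grip_force: 0.0
```

Emit:
move_arm:
  rows:
    - [1.5,0,-5.5,0,1]
    - [1.5,0,-5.5,0,1]
    - [-3,-6,0,0,1]
    - [-3,-6,0,0,1]
    - [-3,-5.7,0,0,1]
    - [-1.5,-5,0,-0.04,1]
    - [-1.5,-5,0,-0.04,1]
    - [-1.5,-5,0,-0.04,1]
    - [-1.5,-4.2,0,-0.05,1]
    - [-1.5,-4.2,0,-0.05,1]
    - [-1.5,-4.2,0,-0.05,1]

```text
time: 13.55
tool_pos: [0.579, 0.0037, 0.021]
tool_rot: [3.141, 0.001, 2.385]
contact_force: [0.7, 0.4, 0.8]
opening: 0.0007
grip_force: 0.4
```

```bash
cat > m.py <<'E'
from h import *
import cv2
def meas(n='side'):
    im=vision.read_camera(n);hsv=cv2.cvtColor(im,cv2.COLOR_RGB2HSV);c=vision.get_calibration(n)
    m=cv2.inRange(hsv,(23,140,90),(35,255,255))
    best=[]
    for a in np.arange(-.05,1.3,.01):   # farthest-reaching strap hypothesis, mean mask cover of top face at r 130..166
        q=[proj(c,jw(X,strap(a,r,w,.068))) for r in np.linspace(.125,.165,6) for w in (-.008,0,.008)]
        best.append((np.mean([m[int(round(v)),int(round(u))]>0 for u,v in q]),a))
    k=max(b[0] for b in best);return n,k,np.mean([a for b,a in best if b>=k-1e-9])
E
python3 -c "
from m import *
print(meas('side'),meas('scene'));s=monitor.observe();print(s['tool_pos'],s['tool_rot'],s['contact_force'])"
```

```text
('side', np.float64(0.7777777777777778), np.float64(0.7600000000000001)) ('scene', np.float64(0.5555555555555556), np.float64(0.7900000000000001))
[0.57876359 0.00345229 0.02093773] [3.14126865e+00 3.81379028e-04 2.38640421e+00] [-0.19663611  0.30258882  0.66431319]
```

The strap is now following, measured at about 0.76 against a planned 0.75. I'll continue the sweep.

Emit:
move_arm:
  rows:
    - [-2.1,-4,0,-0.05,1]
    - [-2.1,-4,0,-0.05,1]
    - [-2.1,-4,0,-0.05,1]
    - [-2.7,-3.6,0,-0.05,1]
    - [-2.7,-3.6,0,-0.05,1]
    - [-2.7,-3.6,0,-0.05,1]
    - [-3.2,-3.2,0,-0.05,1]
    - [-3.2,-3.2,0,-0.05,1]
    - [-3.2,-3.2,0,-0.05,1]

```text
time: 14.55
tool_pos: [0.5553, -0.0285, 0.021]
tool_rot: [3.14, 0.001, 1.937]
contact_force: [0.4, -0.4, 0.1]
opening: 0.0006
grip_force: 0.5
```

Emit:
move_arm:
  rows:
    - [-3.6,-2.7,0,-0.05,1]
    - [-3.6,-2.7,0,-0.05,1]
    - [-3.6,-2.7,0,-0.05,1]
    - [-2,-1.2,0,-0.025,1]
    - [-2,-1.2,0,-0.025,1]
    - [-2,-1,0,-0.025,1]
    - [0,0,0,0,1]

```text
time: 15.25
tool_pos: [0.5381, -0.0399, 0.0208]
tool_rot: [3.141, 0.0, 1.712]
contact_force: [0.2, -1.4, 1.4]
opening: 0.0006
grip_force: 0.7
```

```bash
python3 -c "
from m import *
print(meas('side'),meas('scene'));s=monitor.observe();print(s['tool_pos'],s['tool_rot'],s['contact_force'])"
```

```text
('side', np.float64(0.1111111111111111), np.float64(0.12500000000000003)) ('scene', np.float64(0.3888888888888889), np.float64(0.13000000000000006))
[ 0.53816153 -0.03966702  0.0206253 ] [3.14142797e+00 9.61445006e-05 1.71334300e+00] [-0.17416389 -0.4202308   1.42631581]
```

Emit:
move_arm:
  rows:
    - [-1,-0.5,0,-0.02,1]
    - [-1,-0.5,0,-0.02,1]
    - [-1,-0.5,0,-0.02,1]
    - [-1,-0.3,0,-0.01,1]
    - [0,0,0,0,1]

```text
time: 15.85
tool_pos: [0.5337, -0.0413, 0.0204]
tool_rot: [-3.141, -0.0, 1.642]
contact_force: [0.1, -0.4, 0.8]
opening: 0.0006
grip_force: 0.4
```

Emit:
move_arm:
  rows:
    - [-0.5,0,0,0,1]
    - [-0.5,0,0,0,1]
    - [0,0,0,0,1]

```text
time: 16.15
tool_pos: [0.5329, -0.0413, 0.0204]
tool_rot: [-3.141, -0.0, 1.643]
contact_force: [0.6, -0.8, -0.2]
opening: 0.0002
grip_force: 0.4
```

Emit:
move_arm:
  rows:
    - [-0.5,0,0,0,1]
    - [-0.5,0,0,0,1]
    - [0,0,0,0,1]

```text
time: 16.45
tool_pos: [0.532, -0.0414, 0.0205]
tool_rot: [-3.141, -0.0, 1.643]
contact_force: [1.2, -0.7, -0.5]
opening: 0.0004
grip_force: 0.4
```

Emit:
move_arm:
  rows:
    - [-0.5,0,0,0,1]
    - [-0.5,0,0,0,1]
    - [0,0,0,0,1]

```text
time: 16.75
tool_pos: [0.531, -0.0414, 0.0205]
tool_rot: [3.142, -0.0, 1.643]
contact_force: [1.9, 0.3, -0.3]
opening: 0.0005
grip_force: 0.4
```

Emit:
move_arm:
  rows:
    - [-0.5,0,0,0,1]
    - [-0.5,0,0,0,1]
    - [0,0,0,0,1]

```text
time: 17.05
tool_pos: [0.53, -0.0414, 0.0206]
tool_rot: [3.142, -0.0, 1.643]
contact_force: [0.6, -0.8, 0.6]
opening: 0.0005
grip_force: 0.4
```

Emit:
move_arm:
  rows:
    - [-0.5,0,0,0,1]
    - [-0.5,0,0,0,1]
    - [0,0,0,0,1]

```text
time: 17.35
tool_pos: [0.529, -0.0414, 0.0205]
tool_rot: [3.142, -0.0, 1.643]
contact_force: [1.3, 0.1, 0.7]
opening: 0.0004
grip_force: 0.4
```

Emit:
move_arm:
  rows:
    - [-0.5,0,0,0,1]
    - [-0.5,0,0,0,1]
    - [0,0,0,0,1]

```text
time: 17.65
tool_pos: [0.5287, -0.0415, 0.0207]
tool_rot: [3.14, 0.0, 1.643]
contact_force: [4.1, -0.6, -1.0]
opening: 0.0005
grip_force: 1.8
```

Emit:
move_arm:
  rows:
    - [-0.5,0,0,0,1]
    - [-0.5,0,0,0,1]
    - [0,0,0,0,1]

```text
time: 17.95
tool_pos: [0.5284, -0.0415, 0.0211]
tool_rot: [3.139, 0.001, 1.643]
contact_force: [5.1, -0.3, 0.8]
opening: 0.0007
grip_force: 2.2
```

```bash
python3 -c "
from m import *
print(meas('side'),meas('scene'));s=monitor.observe();print(s['tool_pos'],s['contact_force'])"
```

```text
('side', np.float64(0.1111111111111111), np.float64(-0.004999999999999994)) ('scene', np.float64(0.2777777777777778), np.float64(0.09666666666666672))
[ 0.52838617 -0.04150775  0.02106726] [ 5.90872878 -0.25296467  1.03482391]
```

Emit:
move_arm:
  rows:
    - [-0.5,0,0,0,1]
    - [-0.5,0,0,0,1]
    - [0,0,0,0,1]

```text
time: 18.35
tool_pos: [0.5281, -0.0415, 0.0213]
tool_rot: [3.137, 0.001, 1.643]
contact_force: [6.4, 0.5, 1.8]
opening: 0.0002
grip_force: 2.8
```

The strap is against its stop: 6 N with the position no longer advancing. Next I'll back off, rise and plan the lever push.

Emit:
move_arm:
  rows:
    - [6,0,0,0,1]
    - [12,0,0,0,1]
    - [0,0,45,0,1]
    - [0,0,50,0,1]
    - [0,0,50,0,1]
    - [0,0,0,0,1]

```text
time: 18.95
tool_pos: [0.547, -0.042, 0.1721]
tool_rot: [3.131, 0.003, 1.643]
contact_force: [0.2, -0.1, -0.3]
opening: 0.0007
grip_force: 0.0
```

Run:
```python
from m import *
print(meas('side'),meas('scene'))
s=monitor.observe();p=s['tool_pos']*1e3;print(p,s['tool_rot'])
for l,g in zip([.374,.374,.45,.6,.75,.9,1.05,1.2,1.35,1.5],[.025]+[0]*9):
    q=tcp_lev(l,g,.07)*1e3-[0,0,33.5];print(l,q.round(1),'d',(q-p).round(1));p=q
a=vision.read_camera("scene")[190:310,240:380]; b=vision.read_camera("side")[215:335,225:385]
o=np.zeros((343,800,3),np.uint8);o[:,:400]=cv2.resize(a,(400,343),interpolation=cv2.INTER_CUBIC);o[:300,400:]=cv2.resize(b,(400,300),interpolation=cv2.INTER_CUBIC)
cv2.imwrite("pics/p3.png",o[:,:,::-1])
```

```text
('side', np.float64(0.05555555555555555), np.float64(-0.019999999999999997)) ('scene', np.float64(0.2777777777777778), np.float64(0.030000000000000013))
[543.8129986  -41.32775279 166.19039581] [3.14117933e+00 2.22185354e-04 1.64289932e+00]
0.374 [ 506.3 -109.8  131.4] d [-37.5 -68.5 -34.8]
0.374 [ 507.9 -133.   122.2] d [  1.5 -23.2  -9.1]
0.45 [ 508.2 -138.1  120.6] d [ 0.3 -5.1 -1.6]
0.6 [ 508.9 -147.7  116.2] d [ 0.6 -9.6 -4.4]
0.75 [ 509.5 -156.5  110.5] d [ 0.6 -8.8 -5.7]
0.9 [ 510.  -164.4  103.5] d [ 0.5 -7.9 -7. ]
1.05 [ 510.4 -171.1   95.4] d [ 0.4 -6.7 -8.1]
1.2 [ 510.8 -176.6   86.4] d [ 0.4 -5.5 -9. ]
1.35 [ 511.1 -180.7   76.7] d [ 0.3 -4.1 -9.7]
1.5 [ 511.2 -183.2   66.4] d [  0.2  -2.6 -10.2]
```

View pics/p3.png

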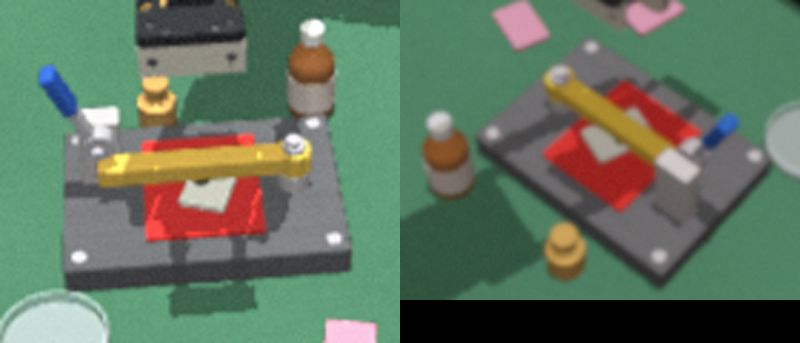

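The strap lies home under the cam, from (300,150) to (105,170) in the left half. The coupon is unshifted and the lever is unchanged at (50,75). Now I'll approach the lever from the strap side.

Emit:
move_arm:
  rows:
    - [-19,-34,0,0,1]
    - [-19,-34,0,0,1]
    - [0,0,-17,0,1]
    - [0,0,-18,0,1]
    - [0,-5,-2,0,1]
    - [0,-5,-2,0,1]
    - [0,0,0,0,1]

```text
time: 19.85
tool_pos: [0.5062, -0.12, 0.1263]
tool_rot: [-3.141, -0.0, 1.642]
contact_force: [1.6, 0.5, 0.0]
opening: 0.0005
grip_force: 0.0
```

Emit:
move_arm:
  rows:
    - [0,-4,-1.5,0,1]
    - [0,-4,-1.5,0,1]
    - [0,-4,-1,0,1]
    - [0,-3,-1,0,1]
    - [0,-3,-1,0,1]
    - [0,0,0,0,1]

```text
time: 20.45
tool_pos: [0.5063, -0.1376, 0.1206]
tool_rot: [3.141, -0.0, 1.642]
contact_force: [0.0, 0.8, 0.8]
opening: 0.0004
grip_force: 0.4
```

Emit:
move_arm:
  rows:
    - [0.2,-3.2,-1.5,0,1]
    - [0.2,-3.2,-1.5,0,1]
    - [0.2,-3.2,-1.4,0,1]
    - [0.2,-2.9,-1.9,0,1]
    - [0.2,-2.9,-1.9,0,1]
    - [0.2,-2.9,-1.9,0,1]

```text
time: 21.05
tool_pos: [0.5075, -0.1561, 0.1103]
tool_rot: [3.141, 0.0, 1.643]
contact_force: [1.0, 0.9, 2.4]
opening: 0.0004
grip_force: 1.1
```

Contact is about 2.5 N, as expected. I'll continue down the arc.

Emit:
move_arm:
  rows:
    - [0.2,-2.6,-2.3,0,1]
    - [0.2,-2.6,-2.3,0,1]
    - [0.2,-2.6,-2.4,0,1]
    - [0.1,-2.2,-2.7,0,1]
    - [0.1,-2.2,-2.7,0,1]
    - [0.1,-2.3,-2.7,0,1]

```text
time: 21.65
tool_pos: [0.5083, -0.1704, 0.0951]
tool_rot: [3.141, 0.0, 1.643]
contact_force: [0.8, 0.1, 2.1]
opening: 0.0003
grip_force: 1.0
```

Emit:
move_arm:
  rows:
    - [0.1,-1.8,-3,0,1]
    - [0.1,-1.8,-3,0,1]
    - [0.1,-1.9,-3,0,1]
    - [0.1,-1.4,-3.2,0,1]
    - [0.1,-1.4,-3.2,0,1]
    - [0.1,-1.3,-3.3,0,1]

```text
time: 22.25
tool_pos: [0.5088, -0.18, 0.0764]
tool_rot: [3.141, 0.0, 1.643]
contact_force: [0.3, -0.1, 1.6]
opening: 0.0004
grip_force: 1.0
```

Emit:
move_arm:
  rows:
    - [0,-0.9,-2,0,1]
    - [0,-0.5,-2,0,1]
    - [0,-0.5,-1.5,0,1]
    - [0,0,0,0,1]

```text
time: 22.65
tool_pos: [0.5086, -0.1816, 0.0708]
tool_rot: [-3.141, -0.0, 1.643]
contact_force: [1.2, 0.3, 0.8]
opening: 0.0002
grip_force: 0.3
```

Emit:
move_arm:
  rows:
    - [0,-0.5,-1,0,1]
    - [0,-0.2,-1,0,1]
    - [0,0,0,0,1]

```text
time: 22.95
tool_pos: [0.5086, -0.1822, 0.069]
tool_rot: [-3.141, -0.0, 1.643]
contact_force: [0.8, 1.2, 1.0]
opening: 0.0003
grip_force: 0.5
```

Emit:
move_arm:
  rows:
    - [0,-0.2,-0.5,0,1]
    - [0,0,-0.5,0,1]
    - [0,0,0,0,1]

```text
time: 23.25
tool_pos: [0.5086, -0.1825, 0.068]
tool_rot: [-3.141, -0.0, 1.643]
contact_force: [-0.6, 1.6, 1.2]
opening: 0.0008
grip_force: 0.6
```

Emit:
move_arm:
  rows:
    - [0,0,-0.5,0,1]
    - [0,0,-0.5,0,1]
    - [0,0,0,0,1]

```text
time: 23.55
tool_pos: [0.5087, -0.1827, 0.0671]
tool_rot: [-3.142, 0.0, 1.643]
contact_force: [-0.5, 0.9, 1.0]
opening: 0.0005
grip_force: 0.7
```

Emit:
move_arm:
  rows:
    - [0,0,-0.5,0,1]
    - [0,0,-0.5,0,1]
    - [0,0,0,0,1]

```text
time: 23.85
tool_pos: [0.5088, -0.1828, 0.0661]
tool_rot: [3.142, 0.0, 1.643]
contact_force: [-0.2, -0.4, 1.1]
opening: 0.0005
grip_force: 0.7
```

Emit:
move_arm:
  rows:
    - [0,0,-0.5,0,1]
    - [0,0,0,0,1]

```text
time: 24.05
tool_pos: [0.5088, -0.1828, 0.0657]
tool_rot: [3.141, 0.0, 1.643]
contact_force: [-1.4, -0.6, 2.7]
opening: -0.0002
grip_force: 1.2
```

Emit:
move_arm:
  rows:
    - [0,0,-0.5,0,1]
    - [0,0,0,0,1]

```text
time: 24.25
tool_pos: [0.5089, -0.1829, 0.0656]
tool_rot: [3.141, 0.001, 1.643]
contact_force: [-1.9, -0.3, 4.2]
opening: 0.0006
grip_force: 2.6
```

Emit:
move_arm:
  rows:
    - [0,0,-0.3,0,1]
    - [0,0,-0.3,0,1]
    - [0,0,0,0,1]

```text
time: 24.55
tool_pos: [0.5089, -0.1829, 0.0654]
tool_rot: [3.141, 0.001, 1.643]
contact_force: [-2.5, 0.3, 8.2]
opening: 0.0004
grip_force: 4.3
```

Emit:
move_arm:
  rows:
    - [0,0,10,0,1]
    - [0,0,40,0,1]
    - [0,0,40,0,1]
    - [0,-30,30,0,1]
    - [0,-50,0,0,1]
    - [0,-50,0,0,1]
    - [0,-30,0,0,1]
    - [0,0,0,0,1]
    - [0,0,0,0,1]

```text
time: 25.45
tool_pos: [0.5085, -0.3426, 0.1842]
tool_rot: [-3.141, -0.001, 1.641]
contact_force: [-0.1, 0.1, -0.7]
opening: 0.0004
grip_force: 0.0
```

Run:
```python
from m import *
s=monitor.observe();print(s['time'],s['tool_pos'],s['contact_force'])
a=vision.read_camera("scene")[190:310,220:380]; b=vision.read_camera("side")[215:335,225:385]
o=np.hstack([cv2.resize(v,(400,300),interpolation=cv2.INTER_CUBIC) for v in (a,b)])
cv2.imwrite("pics/p4.png",o[:,:,::-1])
cs=vision.get_calibration('scene');cd=vision.get_calibration('side')
L=jw(X,lev(1.5,.09));print((proj(cs,L)-[220,190])*2.5,(proj(cd,L)-[225,215])*2.5+[400,0])
```

```text
25.45 [ 0.50853842 -0.34258548  0.18417231] [-0.114071    0.07255757 -0.67716599]
[ 38.95084273 127.47368386] [773.24932727 209.51570527]
```

View pics/p4.png

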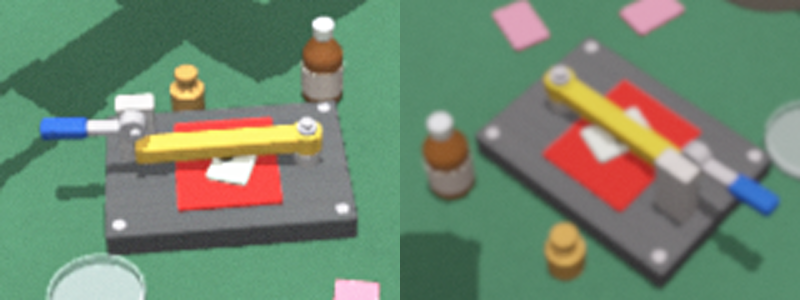

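The lever tip is at (40,127) on the left and (775,205) on the right, matching the predicted fully down position. The strap is home, the coupon and the other objects near the jig are where they were, and the arm is clear.

```bash
python3 -c "
from cell import workorder
print(workorder.hand_in())"
```

```text
the job is handed in; nothing more can be done
None
```

The strap was pushed home against its stop, then the cam lever was pushed fully down; the coupon does not appear to have shifted, the arm ended clear of the jig, and the job was handed in at about 25.5 s, with the result not reported back.

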